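# Nest the specimen cup for transport and snap the cover on

### The job

Pack the specimen cup for transport: set the steel beaker fully down inside the blue spring-mounted carrier, then the white cup fully down inside the beaker, gently and upright. Then put the clear domed cover over them and press it straight down until all its orange clips have snapped under the carrier's rim and it sits level and fully home, stopping when they snap rather than driving the carrier down onto its stop. Leave the vials and the tape roll where they are.

Things in the scene. Friction and masses are not known exactly. Their poses are not given: they have to be found in the camera images.
- carrier_rim (a point): centre of the top of the rim of the blue round carrier, a low open tub, 32 mm deep outside, floor 5 mm thick, mouth 67 mm across inside, with a rolled rim bead 8 mm thick and 92 mm across outside. It floats on a sprung mount fixed to the worktop, rim 64 mm up, and gives way when pressed. z is up; any yaw serves
- carrier (a joint): sink of the carrier on its spring, m: 0 at rest, 0.022 on the stop; 1.2 N/mm after about 2 N of preload
- beaker_mid (a point): centre, half-way up, of the open steel beaker: 46 mm tall, 59 mm across at the foot and 66 mm at the mouth (slightly tapered), floor 4 mm thick, wall 2 mm, 90 g. z points up to its mouth. Nested home on the carrier's floor, this point is 4 mm below carrier_rim and the upper 19 mm of the beaker stand out of the carrier, so grip it within its top 16 mm
- cup_mid (a point): centre, half-way up, of the open white specimen cup on the worktop (not the one on the window sill): 66 mm tall, 50 mm across at the foot and 61 mm at the rim, 40 g. z points up. Nested home on the beaker's floor, this point is 14 mm above beaker_mid and the upper 24 mm of the cup stand out of the beaker, so grip it within its top 21 mm
- cover_knob (a point): centre of the black round knob (28 mm across, 16 mm tall) on top of the clear domed cover, which stands upright on the worktop on its three orange clip arms: 97 mm tall, 0.16 kg, this point 89 mm above the arm ends. Set loosely on the carrier it rests about 80 mm above carrier_rim; snapped home, 68 mm above it
- cover_edge (a point): centre of the open lower edge of the dome, 68 mm below cover_knob; 81 mm across inside, 86 mm outside, 106 mm over the clip arms, which reach 21 mm below the edge. Pressed straight down the arms spread (the force depends on hidden friction, some 10 to 20 N, the carrier sinking meanwhile), then snap under the bead, the force falls and the edge meets the rim
- clip0 (a joint): spring-loaded clip arm of the cover: 0 at rest or snapped in under the rim, positive when spread outward (about 0.1 rad while passing the bead)
- clip1 (a joint): second clip arm, as clip0
- clip2 (a joint): third clip arm, as clip0
- pink_vial_mid (a point): centre of a bystanding upright white vial with a pink cap, 33 mm across, 70 mm tall; leave alone
- blue_vial_mid (a point): centre of a bystanding upright brown vial with a blue cap, 33 mm across, 70 mm tall; leave alone
- tape_mid (a point): centre of a bystanding roll of tape lying flat, 96 mm across, 25 mm tall; leave alone
There are look-alikes about, which are no part of the job. What is shaped like the part that bears cup_mid but green is not meant.

How it is judged:
By the outcome, as a careful person would: the job done as asked, in the order asked, and still so for the second after the job is handed in, with the robot touching nothing.
It also fails if it takes over 72 s, if anything falls off the work surface, if the arm or the gripper's body presses on something with over 40 N, if the wrist force passes 120 N, or if a joint passes its speed limit or range.

### The arm

A 6-joint arm with a two-finger parallel gripper is mounted at the origin on a cart in front of the work surface, level with it; the furniture and walls round the work are solid. World frame = base frame: x ahead of the robot, y to its left, z up, the work surface at z = 0. Lengths are in m, angles in degrees, forces in N, time in s.
With the tool pointing down it reaches from about 0.25 to 0.725 m from the base axis. Payload 9.7 kg.
Tool frame: the origin (TCP) lies on the centre line of the jaws, within the pads' length; the fingertips stand 17 mm ahead of it and the grasp point (between the pads) lies 2 mm behind it (bot.tip_extent is the distance from the TCP to the fingertips, in m); z points along the fingers, y is the line along which they close (so a half turn about z gives the same grasp; the last joint's range is limited). The gripper opens to 85 mm and grips with 20 to 120 N. Pads are 22 mm wide; open, the fingers measure 114 mm over their backs; the gripper's body (76 mm by 85 mm) begins 54 mm behind the grasp point. The pads swing forward as they close: fully open they stand 13 mm farther back than shut.
Start: joints at [0, 4.979, 10.078, 95.1, 0, 90], TCP at [0.55, -0, 0.248] pointing down, gripper open.
Joint ranges: [-179.16, 179.16], [-48.56, 103.87], [-65.8, 70.77], [-126.05, 130.52], [-82.76, 87.17], [-180, 180]. Speed limits (degrees/s): [127.2, 127.2, 147.25, 180, 180, 180].

### API

Orientations are given as [roll, pitch, yaw] about the fixed x, y, z axes, in that order (R = Rz(yaw) Ry(pitch) Rx(roll)).
In Python, from workcell import bot gives the robot as it stands.
- The arm moves only by the tool carry_out, never from a script. Its argument "moves" is text: rows parted by semicolons, each of 7 numbers parted by spaces: the shift along the tool's x, y, z in mm, then the turn, a rotation vector about the tool's x, y, z in degrees, then the finger opening in mm, from 0 to 85.4. A call has 1 to 20 rows; each row is the pose to reach, as a shift and turn from the pose commanded when the call began, along the tool's axes at that moment; what a row does not reach only later rows make up. A row lasts 1/10 s, in which the tool goes at most 50 mm and 8.59 degrees, less where a joint would pass 70% of its speed; a pose out of reach is approached as far as the arm can. A call with a gripper value outside its range is refused whole. The fingers move at their own pace and stop on an object; "force" is the grip in N (left out, the last holds). Time passes only in rows, so rows that repeat a pose let the fingers close. It gives the time, the measured TCP pose, the force, the opening and the grip force at its end, in the units of the state.
- bot.get_obs(): the state, without advancing time (a new reading comes with each control period).
- bot.camera(name): name is "scene" or "side" or "wrist"; returns a dict with "img" (400x640x3 uint8, red, green, blue), "mtx" (3x3 intrinsics, pixels), "position" and "orientation" of the camera in the world; the wrist camera has in their place "mount" (4x4, takes a point from camera to tool coordinates, whose origin is the TCP and whose axes are the flange's). Camera axes: x right, y up, looking along -z (the intrinsics and any distortion apply to the point x, -y, -z); pixel columns grow to the right and rows downward; lengths in m; the calibration is good to about 2 mm. A picture is of the moment at which its call begins: read the wrist's pose just before it. There is no depth.
- bot.job_done(): hands the job in; it is judged then, once.
The state is a dict: "time": time; "q": joint angles; "qd": joint speeds; "joint_efforts": joint torques, N m; "ee_pos": TCP position; "tcp_rot": TCP orientation; "wrist_force": force on the tool from outside, world axes, zero at the start; "torque": the same for the moment, N m; "opening": finger opening in m; "grasp_force": force on a finger pad.
Only numpy, scipy, OpenCV 4.12 (cv2) and the standard library are available. Lean on these libraries where they do the work, as an engineer would, in place of code of your own. Each camera call takes 0.05 s, during which the arm holds its last target. There are 200 camera calls.

## Working session

There is one attempt and no reset: what is moved stays moved. The work goes in short steps, Python scripts to look and compute and a tool call to move; the robot and the scene stay as the last step left them, time stands still between calls to the robot, and variables do not carry over. Pictures are saved under pics/ and viewed, at most 10 in all, crops included, and the job is handed in when it is done.

Besides the shell and the picture viewer there is one more tool, called after "Emit:" as name(argument=value, ...), one argument or row to a line, values as JSON. carry_out: Moves the arm, as the interface text tells. Its arguments: {"type":"object","properties":{"moves":{"type":"string"},"force":{"type":"number"}},"required":["moves"]}

```bash
mkdir -p pics; ls; python3 - <<'E'
from workcell import bot
import cv2,json
o=bot.get_obs();print(o)
for n in("scene","side","wrist"):
    c=bot.camera(n);cv2.imwrite(f"pics/{n}0.png",c["img"][:,:,::-1])
    print(n,{k:(v.tolist() if hasattr(v,'tolist') else v) for k,v in c.items() if k!="img"})
E
```

```text
pics
{'time': 0.0, 'q': array([-5.33188736e-04,  5.01030802e+00,  1.00355688e+01,  9.50979637e+01,
        5.51548432e-04,  9.00010803e+01]), 'qd': array([-0.00197641,  0.00383214,  0.05040082, -0.05042882,  0.02835802,
        0.04850917]), 'joint_efforts': array([ 7.68234549e-04, -5.20392072e+01,  4.64802504e+01,  1.63646933e-02,
        2.23589603e-05, -6.77332673e-05]), 'ee_pos': array([ 5.49809896e-01, -2.53661726e-06,  2.47600624e-01]), 'tcp_rot': array([-1.79927297e+02, -5.50177152e-04,  8.99983858e+01]), 'wrist_force': array([ 0.00858442, -0.22786827,  0.18058505]), 'torque': array([-0.0392964 , -0.01184862, -0.05639931]), 'grasp_force': 0.0, 'opening': 0.08531518180780936}
scene {'mtx': [[411.76646946663635, 0.0, 319.9204884840654], [0.0, 411.76646946663635, 198.85337901787173], [0.0, 0.0, 1.0]], 'position': [-0.32791743918644717, 0.6363018241945692, 0.9350541397713114], 'orientation': [50.820758212907606, 0.7607450589203585, -123.59567184366111]}
side {'mtx': [[366.84194473247726, 0.0, 316.4660877590734], [0.0, 366.84194473247726, 204.11017908135017], [0.0, 0.0, 1.0]], 'position': [0.05176810032460291, -0.8621726945766967, 0.6411222184139469], 'orientation': [61.9835398763469, 1.088898546156023, -29.403777658377873]}
wrist {'mtx': [[299.54849594259923, 0.0, 316.90295561213327], [0.0, 299.54849594259923, 197.07151130895843], [0.0, 0.0, 1.0]], 'mount': [[-8.087492258871315e-05, 0.9571528200593062, 0.28958327388121746, 0.07433113262403138], [0.9999994778459997, -0.00021759131932817184, 0.0009984797167309199, -0.0016020436982033814], [0.001018708483260185, 0.2895832034261225, -0.9571523026804515, -0.12454453271168564], [0.0, 0.0, 0.0, 1.0]]}
```

View pics/scene0.png

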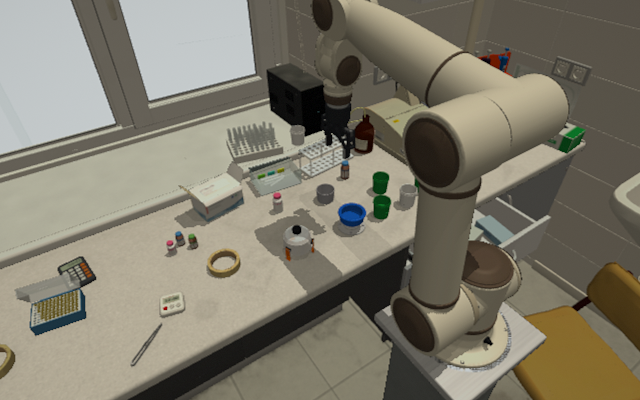

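View pics/side0.png

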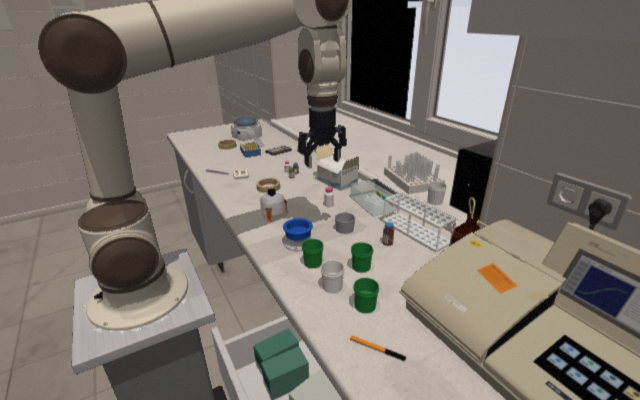

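View pics/wrist0.png

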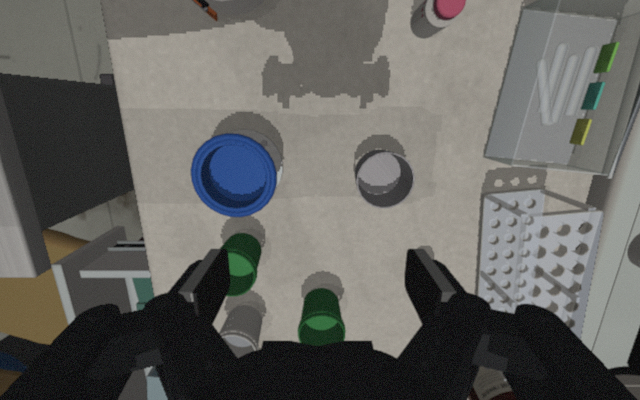

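```bash
cat > h.py <<'E'
import numpy as np,cv2
from scipy.spatial.transform import Rotation as R
from scipy.optimize import least_squares
from workcell import bot
def cam(n):
    o=bot.get_obs(); c=bot.camera(n)
    if n=="wrist":
        T=np.eye(4);T[:3,:3]=R.from_euler('xyz',o["tcp_rot"],degrees=True).as_matrix();T[:3,3]=o["ee_pos"]
        T=T@np.array(c["mount"])
    else:
        T=np.eye(4);T[:3,:3]=R.from_euler('xyz',c["orientation"],degrees=True).as_matrix();T[:3,3]=c["position"]
    return c["img"],np.array(c["mtx"]),T
def ray(C,p):
    p=np.atleast_2d(p).astype(float);K,T=C[1],C[2]
    d=np.c_[(p[:,0]-K[0,2])/K[0,0],-(p[:,1]-K[1,2])/K[1,1],-np.ones(len(p))]
    return T[:3,3],d@T[:3,:3].T
def plane(C,p,z):
    o,d=ray(C,p);return o+d*((z-o[2])/d[:,2])[:,None]
def proj(C,P):
    q=(np.atleast_2d(P)-C[2][:3,3])@C[2][:3,:3];K=C[1]
    return np.c_[K[0,2]+K[0,0]*q[:,0]/-q[:,2],K[1,2]-K[1,1]*q[:,1]/-q[:,2]]
def circ(P):
    f=lambda s:np.hypot(P[:,0]-s[0],P[:,1]-s[1])-s[2]
    m=P.mean(0);return least_squares(f,[m[0],m[1],.03],loss='soft_l1',f_scale=.001).x
def biggest(mask):
    c,_=cv2.findContours(mask.astype(np.uint8),cv2.RETR_EXTERNAL,cv2.CHAIN_APPROX_NONE)
    return max(c,key=cv2.contourArea)[:,0,:]
E
python3 - <<'E'
from h import *
cs={n:cam(n) for n in("scene","side","wrist")}
for n,C in cs.items():
    h=cv2.cvtColor(C[0],cv2.COLOR_RGB2HSV)
    m=(h[...,0]>105)&(h[...,0]<125)&(h[...,1]>150)&(h[...,2]>60)
    if n=="side": m[300:]=0
    k=biggest(m);P=plane(C,cv2.convexHull(k)[:,0],.060)
    print(n,"carrier",k.mean(0),circ(P).round(4))
S={"beaker_mouth":((325,190),.046),"cup_mouth":((407,189),.066),"dome knob":((297,230),.089)}
for k,(p,z) in S.items(): print("scene",k,plane(cs["scene"],p,z).round(3))
S={"beaker_mouth":((345,217),.046),"cup_mouth":((333,267),.066),"dome knob":((271,193),.089),"g1":((313,244),.066),"g2":((362,249),.066),"g3":((366,286),.066),"pink":((329,191),.07),"blue":((388,227),.07)}
for k,(p,z) in S.items(): print("side",k,plane(cs["side"],p,z).round(3))
S={"beaker_mouth":((384,179),.046)}
for k,(p,z) in S.items(): print("wrist",k,plane(cs["wrist"],p,z).round(3))
E
```

```text
scene carrier [351.3943662  214.11267606] [0.4516 0.0107 0.0506]
side carrier [297.63013699 228.67123288] [ 0.4541 -0.0107  0.0534]
wrist carrier [233.52360515 174.45493562] [0.4587 0.003  0.0447]
scene beaker_mouth [[0.618 0.001 0.046]]
scene cup_mouth [[ 0.442 -0.22   0.066]]
scene dome knob [[0.459 0.209 0.089]]
side beaker_mouth [[ 0.626 -0.007  0.046]]
side cup_mouth [[ 0.443 -0.231  0.066]]
side dome knob [[0.459 0.199 0.089]]
side g1 [[ 0.449 -0.115  0.066]]
side g2 [[ 0.551 -0.204  0.066]]
side g3 [[ 0.472 -0.331  0.066]]
side pink [[0.656 0.141 0.07 ]]
side blue [[ 0.679 -0.157  0.07 ]]
wrist beaker_mouth [[ 0.623 -0.003  0.046]]
```

The scene shows carrier (352,215), beaker (325,194) and cover (298,241). Cup candidates in the side view are white (333,277), green (313,253), (362,257), (366,295), and a white one on the sill (437,192). The one meant is the white cup on the worktop at (333,277), which I will confirm in a crop. First I'll take overhead looks.

Emit:
carry_out(
  moves="-18 -22 0 0 0 0 85; -37 -45 0 0 0 0 85; -56 -68 0 0 0 0 85; -74 -90 0 0 0 0 85; -74 -90 0 0 0 0 85; -74 -90 0 0 0 0 85; -74 -90 0 0 0 0 85",
)

```text
time: 1.0
ee_pos: [0.4605, -0.0737, 0.2482]
tcp_rot: [180.0, -0.0, 90.0]
wrist_force: [-0.2, 0.8, 0.5]
opening: 0.085
grasp_force: 0.0
```

```bash
cat > look.py <<'E'
from h import *
import pickle,sys
o=bot.get_obs();C=cam("wrist");pickle.dump(C,open(f"pics/{sys.argv[1]}.pkl","wb"));cv2.imwrite(f"pics/{sys.argv[1]}.png",C[0][:,:,::-1])
print(o["time"],o["ee_pos"].round(4),o["tcp_rot"].round(2),o["wrist_force"].round(1),o["opening"],bot.tip_extent)
E
python3 look.py a1; python3 - <<'E'
from h import *;import pickle
C=pickle.load(open("pics/a1.pkl","rb"))
h=cv2.cvtColor(C[0],cv2.COLOR_RGB2HSV)
m=(h[...,0]>105)&(h[...,0]<125)&(h[...,1]>130)&(h[...,2]>40);m[280:]=0
k=biggest(m);print(k.mean(0),C[2][:3,3])
for z in(.056,.060,.064):print(circ(plane(C,cv2.convexHull(k)[:,0],z)).round(4))
E
```

```text
1.0 [ 0.4605 -0.0737  0.2482] [ 1.7999e+02 -1.0000e-02  9.0010e+01] [-0.2  0.8  0.5] 0.08499760031071919 0.017
[316.97692308 102.08461538] [0.45881911 0.00060828 0.37277237]
[0.4586 0.0028 0.0454]
[0.4586 0.0028 0.0448]
[0.4586 0.0028 0.0442]
```

Emit:
carry_out(
  moves="0 40 0 0 0 0 85; 0 80 0 0 0 0 85; 0 120 0 0 0 0 85; 0 160 0 0 0 0 85; 0 160 0 0 0 0 85; 0 160 0 0 0 0 85; 0 160 0 0 0 0 85",
)

```text
time: 1.75
ee_pos: [0.6196, -0.0736, 0.2484]
tcp_rot: [-180.0, -0.0, 90.0]
wrist_force: [-1.1, 0.5, 0.1]
opening: 0.0851
grasp_force: 0.0
```

```bash
python3 look.py a2
```

```text
1.75 [ 0.6196 -0.0736  0.2484] [-179.98   -0.     90.03] [-1.1  0.5  0.1] 0.08512083150270217 0.017
```

Emit:
carry_out(
  moves="-38 -30 0 0 0 0 85; -76 -60 0 0 0 0 85; -114 -90 0 0 0 0 85; -152 -120 0 0 0 0 85; -190 -150 0 0 0 0 85; -226 -178 0 0 0 0 85; -226 -178 0 0 0 0 85; -226 -178 0 0 0 0 85; -226 -178 0 0 0 0 85",
)

```text
time: 2.7
ee_pos: [0.4421, -0.2993, 0.249]
tcp_rot: [179.9, 0.0, 90.0]
wrist_force: [-0.1, 0.4, 0.9]
opening: 0.0849
grasp_force: 0.0
```

```bash
python3 look.py a3; python3 - <<'E'
import cv2,numpy as np
a=cv2.imread("pics/a2.png")[:300,170:470];b=cv2.imread("pics/a3.png")[:300,170:470]
cv2.imwrite("pics/v23.png",cv2.resize(np.hstack([a,b]),(800,400),interpolation=cv2.INTER_CUBIC))
E
```

```text
2.7 [ 0.4421 -0.2993  0.249 ] [1.7993e+02 3.0000e-02 9.0020e+01] [-0.1  0.4  0.9] 0.08485701808040094 0.017
```

View pics/v23.png

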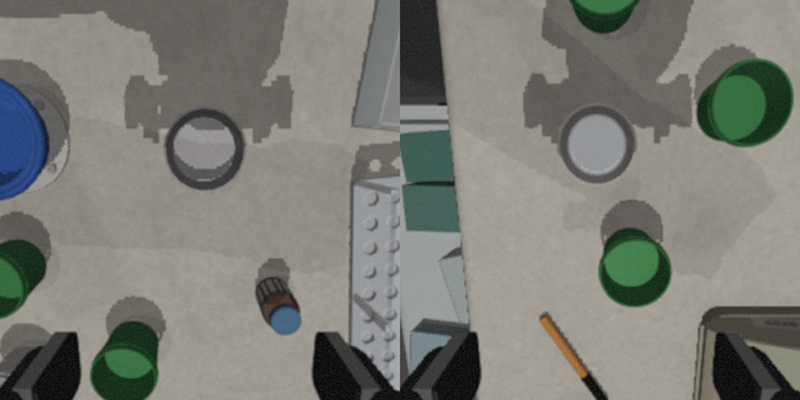

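The left view shows the steel beaker mouth at full-image (324,111). The right view shows the white cup at (318,108), with green cups above, right and below it. It is open, round and white on the worktop, so it is the cup meant.

```bash
python3 - <<'E'
from h import *;import pickle
for n,z,r in(("a2",.046,33),("a3",.066,30.5)):
    C=pickle.load(open(f"pics/{n}.pkl","rb"));g=cv2.GaussianBlur(cv2.cvtColor(C[0],cv2.COLOR_RGB2GRAY),(3,3),0)
    rp=r/1000*299.5/(C[2][2,3]-z)
    for ap in(1,1.5,2):
        c=cv2.HoughCircles(g[60:160,260:380],cv2.HOUGH_GRADIENT,ap,20,param1=120,param2=12,minRadius=int(rp-3),maxRadius=int(rp+3))
        if c is not None:
            c=c[0,0];p=c[:2]+[260,60];print(n,rp,p,c[2],plane(C,p,z).round(4))
    # radial edge: strongest outward gradient near rp
    p=np.array(c[:2])+[260,60];pts=[]
    for a in np.arange(0,2*np.pi,.1):
        rr=np.arange(rp-4,rp+4,.25);q=p+np.c_[rr*np.cos(a),rr*np.sin(a)]
        v=cv2.remap(g,q[:,0].astype(np.float32)[None],q[:,1].astype(np.float32)[None],cv2.INTER_LINEAR)[0].astype(float)
        pts.append(q[np.abs(np.gradient(v)).argmax()])
    print(n,circ(plane(C,pts,z)).round(4))
E
```

```text
a2 30.229856183950414 [322.5 114.5] 28.0 [[ 0.6235 -0.0073  0.046 ]]
a2 30.229856183950414 [322.25 111.75] 30.0 [[ 0.6232 -0.0046  0.046 ]]
a2 30.229856183950414 [323. 111.] 29.4 [[ 0.624  -0.0038  0.046 ]]
a2 [ 0.6242 -0.0053  0.0307]
a3 29.704805282078897 [317.5 107.5] 28.9 [[ 0.4409 -0.2261  0.066 ]]
a3 29.704805282078897 [317.75 107.25] 27.65 [[ 0.4412 -0.2258  0.066 ]]
a3 29.704805282078897 [317. 107.] 28.6 [[ 0.4404 -0.2256  0.066 ]]
a3 [ 0.4408 -0.2273  0.0274]
```

Emit:
carry_out(
  moves="43 2 0 0 0 0 85; 86 4 0 0 0 0 85; 129 6 0 0 0 0 85; 172 8 0 0 0 0 85; 215 10 0 0 0 0 85; 258 12 0 0 0 0 85; 301 14 0 0 0 0 85; 344 15 0 0 0 0 85; 387 16 0 0 0 0 85; 430 17 0 0 0 0 85; 430 17 0 0 0 0 85; 430 17 0 0 0 0 85; 430 17 0 0 0 0 85",
)

```text
time: 4.05
ee_pos: [0.4588, 0.1301, 0.2483]
tcp_rot: [-180.0, 0.0, 90.1]
wrist_force: [-0.3, 0.7, -0.1]
opening: 0.0849
grasp_force: 0.0
```

```bash
python3 look.py a4; python3 - <<'E'
import cv2
cv2.imwrite("pics/v4.png",cv2.resize(cv2.imread("pics/a4.png")[20:220,217:417],(600,600),interpolation=cv2.INTER_CUBIC))
E
```

```text
4.05 [0.4588 0.1301 0.2483] [-1.800e+02  1.000e-02  9.005e+01] [-0.3  0.7 -0.1] 0.0848993913956465 0.017
```

View pics/v4.png

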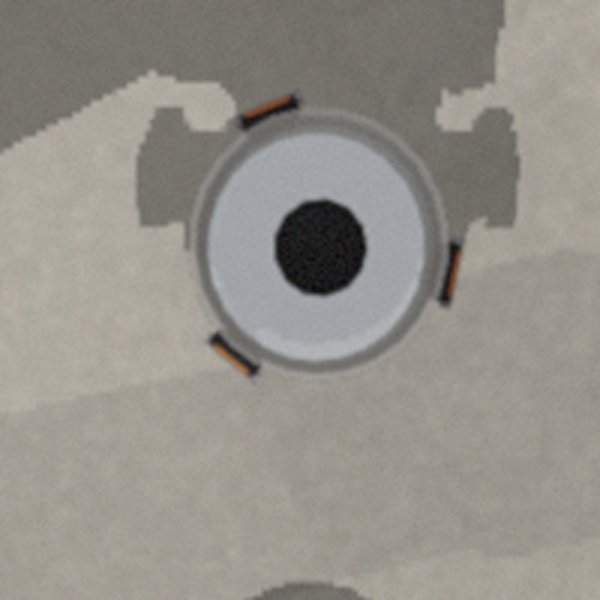

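The cover's knob is at full-image (324,102) and its three orange arms are clear. Next, the beaker.

```bash
python3 - <<'E'
from h import *;import pickle
C=pickle.load(open("pics/a4.pkl","rb"));g=C[0].max(2)
k=biggest((g<70)[60:150,280:370])+[280,60];print(k.mean(0),circ(plane(C,k,.097)).round(4))
print(plane(C,(217+318/3,20+240/3),.029).round(4)) # dome edge outline
E
```

```text
[323.1547619  102.02380952] [0.4624 0.2079 0.0127]
[[0.4634 0.2111 0.029 ]]
```

Emit:
carry_out(
  moves="-20 25 0 0 0 0 85; -45 55 0 0 0 0 85; -72 88 0 0 0 0 85; -99 121 0 0 0 0 85; -122 150 20 0 0 0 85; -134 164 50 0 0 0 85; -134.5 165 90 0 0 0 85; -134.5 165 130 0 0 0 85; -134.5 165 160 0 0 0 85; -134.5 165 160 0 0 0 85; -134.5 165 160 0 0 0 85; -134.5 165 160 0 0 0 85",
)

```text
time: 5.3
ee_pos: [0.625, -0.005, 0.0909]
tcp_rot: [179.8, 0.0, 90.0]
wrist_force: [0.7, 0.4, -0.6]
opening: 0.0854
grasp_force: 0.0
```

```bash
python3 look.py b1
```

```text
5.3 [ 0.625  -0.005   0.0909] [179.81   0.    89.96] [ 0.7  0.4 -0.6] 0.0853725755301928 0.017
```

View pics/b1.png

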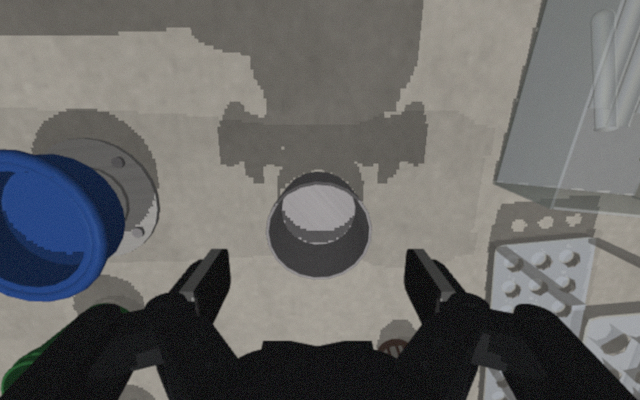

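The beaker mouth is at (319,229), centred between fingertips at columns 229 and 405. Now descend and grip.

Emit:
carry_out(
  moves="1 -1 15 0 0 0 85; 1 -1 30 0 0 0 85; 1 -1 40 0 0 0 85; 1 -1 46 0 0 0 85; 1 -1 46 0 0 0 85; 1 -1 46 0 0 0 85; 1 -1 46 0 0 0 75; 1 -1 46 0 0 0 70; 1 -1 46 0 0 0 66; 1 -1 46 0 0 0 60; 1 -1 46 0 0 0 55; 1 -1 46 0 0 0 55; 1 -1 46 0 0 0 55; 1 -1 46 0 0 0 55; 1 -1 46 0 0 0 55",
  force=30,
)

```text
time: 6.85
ee_pos: [0.6236, -0.0035, 0.0435]
tcp_rot: [179.9, 0.0, 90.0]
wrist_force: [0.2, 0.1, 6.7]
opening: 0.0633
grasp_force: 32.8
```

Emit:
carry_out(
  moves="0 0 -5 0 0 0 55; 0 0 -15 0 0 0 55; 0 0 -30 0 0 0 55; 0 0 -50 0 0 0 55; 0 0 -70 0 0 0 55; 0 0 -85 0 0 0 55; 0 0 -90 0 0 0 55; 0 0 -90 0 0 0 55; 0 0 -90 0 0 0 55",
)

```text
time: 7.75
ee_pos: [0.6227, -0.0035, 0.1315]
tcp_rot: [-179.9, -0.0, 90.0]
wrist_force: [0.3, 0.4, -1.4]
opening: 0.0635
grasp_force: 33.3
```

```bash
python3 look.py b2;python3 - <<'E'
from h import *
for n in ("scene","side"):
    C=cam(n);cv2.imwrite(f"pics/b2{n}.png",C[0][:,:,::-1])
w=cv2.imread("pics/b2.png")[100:400,120:520]; s=cv2.imread("pics/b2side.png");p=proj(C,[.62,0,.11])[0].astype(int);print(p)
s=cv2.resize(s[p[1]-60:p[1]+40,p[0]-67:p[0]+66],(400,300),interpolation=cv2.INTER_CUBIC)
cv2.imwrite("pics/b2v.png",np.hstack([w,s]))
E
```

```text
7.75 [ 0.6227 -0.0035  0.1315] [-179.93   -0.     90.  ] [ 0.3  0.4 -1.4] 0.06354637088644972 0.017
[342 198]
```

View pics/b2v.png

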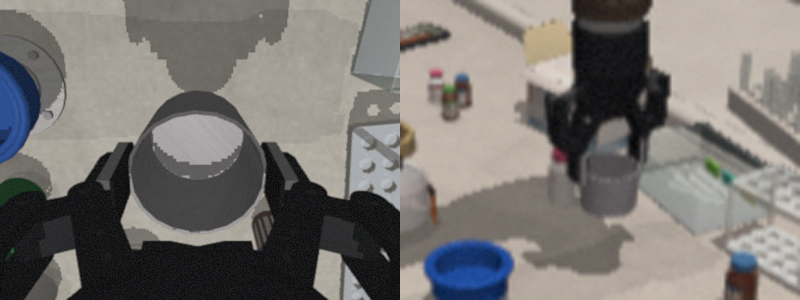

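Emit:
carry_out(
  moves="1 -15 0 0 0 0 55; 2 -40 0 0 0 0 55; 3 -70 0 0 0 0 55; 4 -100 0 0 0 0 55; 5 -128 0 0 0 0 55; 5 -150 0 0 0 0 55; 5 -160 0 0 0 0 55; 5 -164 0 0 0 0 55; 5 -164 0 0 0 0 55; 5 -164 0 0 0 0 55; 5 -164 5 0 0 0 55; 5 -164 12 0 0 0 55; 5 -164 12 0 0 0 55; 5 -164 12 0 0 0 55",
)

```text
time: 9.3
ee_pos: [0.4589, 0.0015, 0.1198]
tcp_rot: [-179.9, 0.0, 90.0]
wrist_force: [-0.5, 0.5, -0.2]
opening: 0.0639
grasp_force: 33.4
```

```bash
python3 look.py b3;python3 - <<'E'
from h import *
for n in ("side",):
    C=cam(n);cv2.imwrite(f"pics/b3{n}.png",C[0][:,:,::-1])
w=cv2.imread("pics/b3.png")[100:400,120:520]; s=cv2.imread("pics/b3side.png");p=proj(C,[.459,0,.09])[0].astype(int)
s=cv2.resize(s[p[1]-55:p[1]+45,p[0]-67:p[0]+66],(400,300),interpolation=cv2.INTER_CUBIC)
cv2.imwrite("pics/b3v.png",np.hstack([w,s]))
E
```

```text
9.3 [0.4589 0.0015 0.1198] [-179.94    0.     90.  ] [-0.5  0.5 -0.2] 0.06386709367437438 0.017
```

View pics/b3v.png

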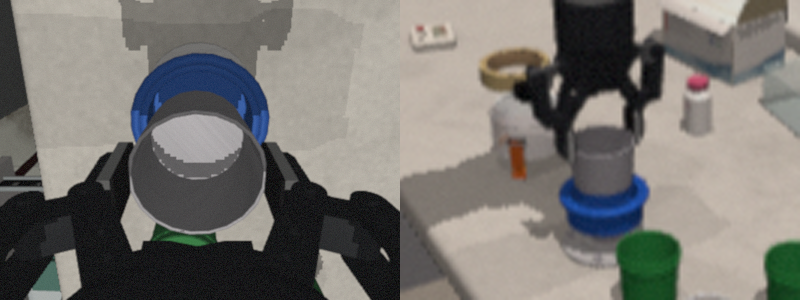

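The beaker is upright and centred over the carrier (blue rim centred at crop column 200, beaker at 198). Now lower it.

Emit:
carry_out(
  moves="0.5 0 5 0 0 0 55; 0.5 0 10 0 0 0 55; 0.5 0 15 0 0 0 55; 0.5 0 20 0 0 0 55; 0.5 0 25 0 0 0 55; 0.5 0 29 0 0 0 55; 0.5 0 32 0 0 0 55; 0.5 0 34 0 0 0 55; 0.5 0 35 0 0 0 55; 0.5 0 36 0 0 0 55; 0.5 0 36 0 0 0 55; 0.5 0 36 0 0 0 55",
)

```text
time: 10.6
ee_pos: [0.4592, 0.0021, 0.0846]
tcp_rot: [180.0, -0.0, 90.0]
wrist_force: [2.1, 4.4, 1.8]
opening: 0.0638
grasp_force: 33.6
```

Emit:
carry_out(
  moves="0.5 0 0 0 0 0 55; 1 0.5 0 0 0 0 55; 1.5 0.5 0 0 0 0 55; 1.5 0.5 0 0 0 0 55; 1.5 0.5 0 0 0 0 55",
)

```text
time: 11.1
ee_pos: [0.4592, 0.0034, 0.084]
tcp_rot: [-180.0, 0.0, 90.0]
wrist_force: [-1.0, 0.3, -0.9]
opening: 0.0634
grasp_force: 33.4
```

Emit:
carry_out(
  moves="0.5 0 1 0 0 0 55; 0.5 0 2 0 0 0 55; 0.5 0 3 0 0 0 55; 0.5 0 4 0 0 0 55; 0.5 0 5 0 0 0 55; 0.5 0 5 0 0 0 55; 0.5 0 5 0 0 0 55",
)

```text
time: 11.8
ee_pos: [0.4595, 0.004, 0.0795]
tcp_rot: [180.0, 0.0, 90.0]
wrist_force: [-2.3, 0.3, 3.5]
opening: 0.0635
grasp_force: 33.7
```

Emit:
carry_out(
  moves="0 0 -1 0 0 0 60; 0 0 -1 0 0 0 66; 0 0 -1 0 0 0 72; 0 0 -1 0 0 0 80; 0 0 -1 0 0 0 85; 0 0 -1 0 0 0 85; 0 0 -5 0 0 0 85; 0 0 -15 0 0 0 85; 0 0 -30 0 0 0 85; -20 0 -60 0 0 0 85; -45 0 -90 0 0 0 85; -70 0 -120 0 0 0 85; -76 0 -140 0 0 0 85; -76 0 -140 0 0 0 85; -76 0 -140 0 0 0 85; -76 0 -140 0 0 0 85",
)

```text
time: 13.4
ee_pos: [0.4593, -0.0716, 0.2188]
tcp_rot: [-180.0, -0.0, 90.0]
wrist_force: [0.1, 0.0, -0.4]
opening: 0.0851
grasp_force: 0.0
```

```bash
python3 look.py c1;python3 - <<'E'
from h import *;import pickle
C=pickle.load(open("pics/c1.pkl","rb"))
h=cv2.cvtColor(C[0],cv2.COLOR_RGB2HSV)
m=(h[...,0]>105)&(h[...,0]<125)&(h[...,1]>130)&(h[...,2]>40);m[200:]=0
k=cv2.convexHull(biggest(m))[:,0];print(circ(plane(C,k,.060)).round(4))
g=cv2.GaussianBlur(cv2.cvtColor(C[0],cv2.COLOR_RGB2GRAY),(3,3),0)
rp=.033*299.5/(C[2][2,3]-.083);p0=proj(C,[*circ(plane(C,k,.060))[:2],.083])[0];x0,y0=p0.astype(int)-45
for ap in (1,1.5,2):
    c=cv2.HoughCircles(g[max(y0,0):y0+90,x0:x0+90],cv2.HOUGH_GRADIENT,ap,20,param1=100,param2=10,minRadius=int(rp-3),maxRadius=int(rp+3))
    if c is not None:c=c[0,0];print(rp,c[2],plane(C,c[:2]+[x0,max(y0,0)],.083).round(4))
s=cam("side")[0][:,:,::-1];cs=bot.camera
w=cv2.resize(C[0][:,:,::-1][max(y0,0)-20 if y0>20 else 0:max(y0,0)+110,x0-20:x0+110],(400,400),interpolation=cv2.INTER_CUBIC)
s=cv2.resize(s[180:280,250:350],(400,400),interpolation=cv2.INTER_CUBIC);cv2.imwrite("pics/c1v.png",np.hstack([w,s]))
E
```

```text
13.4 [ 0.4593 -0.0716  0.2188] [-1.7995e+02 -1.0000e-02  9.0030e+01] [ 0.1  0.  -0.4] 0.0850646318640279 0.017
[0.4586 0.0029 0.0448]
37.96243216409782 38.3 [[0.4561 0.0035 0.083 ]]
37.96243216409782 37.45 [[0.4575 0.0037 0.083 ]]
37.96243216409782 38.8 [[0.4582 0.0031 0.083 ]]
```

View pics/c1v.png

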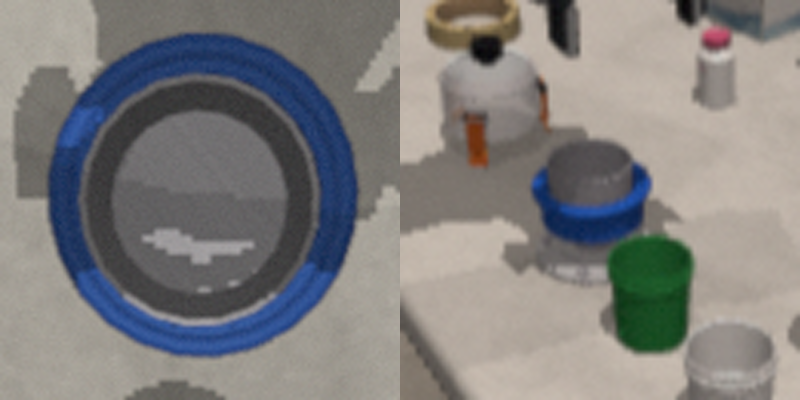

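Beaker nested level and centred: mouth at crop (202,198), carrier at (203,195). Now the white cup, with the jaw line turned 30° to clear the green ones.

Emit:
carry_out(
  moves="-20 -3 0 0 0 6 85; -55 -7 0 0 0 12 85; -95 -12 10 0 0 19 85; -130 -16 30 0 0 26 85; -150 -18.5 55 0 0 30 85; -154.5 -18.5 85 0 0 30 85; -154.5 -18.5 100 0 0 30 85; -154.5 -18.5 100 0 0 30 85; -154.5 -18.5 100 0 0 30 85; -154.5 -18.5 100 0 0 30 85",
)

```text
time: 14.5
ee_pos: [0.4418, -0.2262, 0.1209]
tcp_rot: [179.9, -0.0, 60.1]
wrist_force: [-0.5, -0.6, 0.5]
opening: 0.085
grasp_force: 0.0
```

```bash
python3 look.py d1;python3 - <<'E'
from h import *;import pickle
C=pickle.load(open("pics/d1.pkl","rb"));g=cv2.GaussianBlur(C[0].min(2),(3,3),0)
p0=proj(C,[.4408,-.2262,.066])[0];print(p0)
h=cv2.cvtColor(C[0],cv2.COLOR_RGB2HSV)
for a in np.arange(0,360,30):
    rr=np.arange(30,75,3);q=(p0+np.c_[rr*np.cos(np.radians(a)),rr*np.sin(np.radians(a))]).astype(int)
    ok=(q[:,1]<400);print(a,g[q[ok][:,1],q[ok][:,0]])
E
```

```text
14.5 [ 0.4418 -0.2262  0.1209] [ 1.7988e+02 -1.0000e-02  6.0070e+01] [-0.5 -0.6  0.5] 0.08496934840079391 0.017
[318.20137233 226.1163256 ]
0 [ 82  81  80  77  77 150 145 144 145 134 105 103 104 106 108]
30 [ 85  84  84  83 109 154 152 107 104 104 104 104 104  95  23]
60 [ 87  87  88  91 165 159 158 157 155 156 158 158 158 156 157]
90 [ 89  89  88 146 157 158 156 156 157 158 154 155 157 159 155]
120 [ 87  87  88 118 161 159 160 159 158 156 155 156 159 161 158]
150 [ 84  81  83  92 160 156 158 159 158 159 157 159 157 158 155]
180 [ 83  85  85  88 145 154 156 156 158 159 158 159 154 155 157]
210 [140 135 110  91 147 130 152 144 143 143 144 143 143 141 141]
240 [156 155 156 151 107 104  93  93  93  95  95  93  92  93  96]
270 [156 155 156 152 111 101  86  84  84  89  96  97  96  96  94]
300 [155 155 156 155 118  99  92  94 130 143 148 149 144 119 105]
330 [150 139 132  95  75 149 146 147 148 145 145 147 146 145 147]
```

Emit:
carry_out(
  moves="0 0 20 0 0 0 85; 0 0 40 0 0 0 85; 0 0 52 0 0 0 85; 0 0 57 0 0 0 85; 0 0 57 0 0 0 85; 0 0 57 0 0 0 85; 0 0 57 0 0 0 72; 0 0 57 0 0 0 66; 0 0 57 0 0 0 62; 0 0 57 0 0 0 55; 0 0 57 0 0 0 50; 0 0 57 0 0 0 50; 0 0 57 0 0 0 50; 0 0 57 0 0 0 50; 0 0 57 0 0 0 50",
  force=22,
)

```text
time: 16.05
ee_pos: [0.4413, -0.2267, 0.063]
tcp_rot: [179.9, -0.0, 60.0]
wrist_force: [0.6, 0.0, 5.9]
opening: 0.0586
grasp_force: 22.9
```

Emit:
carry_out(
  moves="0 0 -6 0 0 0 50; 0 0 -20 0 0 0 50; 0 0 -45 0 0 0 50; 0 0 -72 0 0 0 50; 5 -2 -95 0 0 0 50; 20 -9 -110 0 0 0 50; 45 -21 -112 0 0 0 50; 75 -36 -112 0 0 0 50; 105 -50 -112 0 0 0 50; 137 -65 -112 0 0 0 50; 167 -80 -112 0 0 0 50; 190 -91 -112 0 0 0 50; 204 -97 -112 0 0 0 50; 208.5 -99.5 -112 0 0 0 50; 208.5 -99.5 -112 0 0 0 50; 208.5 -99.5 -112 0 0 0 50; 208.5 -99.5 -112 0 0 0 50",
)

```text
time: 17.75
ee_pos: [0.459, 0.0031, 0.1744]
tcp_rot: [180.0, 0.0, 59.9]
wrist_force: [0.9, -0.4, -0.9]
opening: 0.0587
grasp_force: 24.0
```

```bash
python3 look.py d2;python3 - <<'E'
from h import *
for n in ("scene","side"):
    C=cam(n);cv2.imwrite(f"pics/d2{n}.png",C[0][:,:,::-1])
E
```

```text
17.75 [0.459  0.0031 0.1744] [1.800e+02 1.000e-02 5.994e+01] [ 0.9 -0.4 -0.9] 0.05866689204766545 0.017
```

Emit:
carry_out(
  moves="0.5 0 10 0 0 0 50; 0.5 0 20 0 0 0 50; 0.5 0 28 0 0 0 50; 0.5 0 34 0 0 0 50; 0.5 0 40 0 0 0 50; 0.5 0 45 0 0 0 50; 0.5 0 50 0 0 0 50; 0.5 0 55 0 0 0 50; 0.5 0 60 0 0 0 50; 0.5 0 63 0 0 0 50; 0.5 0 63 0 0 0 50; 0.5 0 63 0 0 0 50",
)

```text
time: 19.1
ee_pos: [0.4594, 0.0043, 0.1114]
tcp_rot: [180.0, -0.0, 60.0]
wrist_force: [0.2, -0.2, -0.1]
opening: 0.0587
grasp_force: 24.0
```

Emit:
carry_out(
  moves="0 0 1.5 0 0 0 50; 0 0 3 0 0 0 50; 0 0 4.5 0 0 0 50; 0 0 6 0 0 0 50; 0 0 7 0 0 0 50; 0 0 8 0 0 0 50; 0 0 8 0 0 0 50; 0 0 8 0 0 0 50",
)

```text
time: 19.9
ee_pos: [0.4594, 0.0042, 0.1035]
tcp_rot: [180.0, -0.0, 60.0]
wrist_force: [-1.0, -0.7, 1.5]
opening: 0.059
grasp_force: 24.2
```

Emit:
carry_out(
  moves="0 0 0.7 0 0 0 50; 0 0 1.2 0 0 0 50; 0 0 1.2 0 0 0 50; 0 0 1.2 0 0 0 50",
)

```text
time: 20.3
ee_pos: [0.4594, 0.0042, 0.1022]
tcp_rot: [180.0, -0.0, 60.0]
wrist_force: [-2.1, -1.1, 3.6]
opening: 0.0588
grasp_force: 24.3
```

Emit:
carry_out(
  moves="0 0 -1 0 0 0 56; 0 0 -1 0 0 0 62; 0 0 -1 0 0 0 70; 0 0 -1 0 0 0 80; 0 0 -1 0 0 0 85; 0 0 -1 0 0 0 85; 0 0 -6 0 0 0 85; 0 0 -18 0 0 0 85; 0 0 -40 0 0 0 85; -10 6 -70 0 0 -7 85; -30 17 -105 0 0 -14 85; -50 29 -135 0 0 -21 85; -64 37 -146 0 0 -28 85; -64 37 -146 0 0 -30 85; -64 37 -146 0 0 -30 85; -64 37 -146 0 0 -30 85",
)

```text
time: 21.9
ee_pos: [0.4593, -0.0696, 0.2485]
tcp_rot: [180.0, -0.0, 89.9]
wrist_force: [0.0, -0.3, 0.0]
opening: 0.0849
grasp_force: 0.0
```

```bash
python3 look.py e1;python3 - <<'E'
from h import *;import pickle
C=pickle.load(open("pics/e1.pkl","rb"))
h=cv2.cvtColor(C[0],cv2.COLOR_RGB2HSV)
m=(h[...,0]>105)&(h[...,0]<125)&(h[...,1]>130)&(h[...,2]>40);m[220:]=0
k=cv2.convexHull(biggest(m))[:,0];print(circ(plane(C,k,.060)).round(4))
g=cv2.GaussianBlur(cv2.cvtColor(C[0],cv2.COLOR_RGB2GRAY),(3,3),0)
for z,r in((.107,.0305),):
    rp=r*299.5/(C[2][2,3]-z);p0=proj(C,[.4586,.003,z])[0];x0,y0=np.maximum(p0.astype(int)-50,0)
    for ap in(1,1.5,2):
        c=cv2.HoughCircles(g[y0:y0+100,x0:x0+100],cv2.HOUGH_GRADIENT,ap,20,param1=100,param2=10,minRadius=int(rp-4),maxRadius=int(rp+3))
        if c is not None:c=c[0,0];print(rp,c[2],plane(C,c[:2]+[x0,y0],z).round(4))
    for a in range(0,360,45):
        rr=np.arange(18,50,2);q=(p0+np.c_[rr*np.cos(np.radians(a)),rr*np.sin(np.radians(a))]).astype(int)
        print(a,g[q[:,1],q[:,0]])
S=cam("side");g=S[0][:,:,::-1];p=proj(S,[[.459,.003,z] for z in(.064,.083,.107)]);print(p.round(1))
c=int(p[0,0]);print(S[0][200:245,c].tolist())
cv2.imwrite("pics/e1side.png",g)
E
```

```text
21.9 [ 0.4593 -0.0696  0.2485] [179.98  -0.    89.92] [ 0.  -0.3  0. ] 0.08494789118998528 0.017
[0.4586 0.0028 0.0448]
34.337190035663596 36.4 [[0.459  0.0039 0.107 ]]
34.337190035663596 34.5 [[0.4587 0.0057 0.107 ]]
34.337190035663596 35.8 [[0.4577 0.0043 0.107 ]]
0 [159 160 154 129  85  78  80 101  97  58  52  52  52  61 134 164]
45 [159 159 156 129  98  86  85  97 117  85  78  70  78  76 134 153]
90 [160 160 158 141 105  91  91 115 157 131  84  72  79  79 116 152]
135 [159 159 152 136  95  89  89 109 128 105  79  69  78  87 145 152]
180 [160 160 157 139  97  80  80  94 105  77  50  47  50  55 120 153]
225 [159 159 159 149 111  76  75  79 103  97  59  52  53  57  59  97]
270 [159 159 159 157 133  89  77  76  85 115  81  59  49  54  57  63]
315 [158 159 160 145 123  81  78  79 106 106  61  54  51  58  55 100]
[[297.  224.7]
 [296.7 219.3]
 [296.4 212.4]]
[[188, 176, 164], [186, 176, 165], [188, 176, 166], [186, 174, 164], [182, 172, 161], [181, 170, 160], [182, 173, 162], [175, 165, 155], [150, 142, 134], [124, 118, 114], [122, 116, 113], [119, 114, 111], [121, 114, 111], [122, 116, 112], [120, 115, 111], [119, 114, 109], [124, 117, 112], [137, 131, 126], [157, 150, 145], [155, 149, 144], [145, 139, 134], [128, 123, 118], [125, 118, 115], [133, 128, 123], [136, 129, 126], [121, 115, 115], [97, 92, 93], [96, 91, 93], [94, 89, 92], [95, 92, 93], [91, 87, 95], [74, 83, 123], [40, 80, 158], [36, 77, 153], [21, 55, 114], [19, 43, 87], [14, 39, 84], [21, 43, 88], [14, 42, 93], [24, 50, 101], [36, 55, 95], [63, 66, 82], [85, 82, 84], [97, 92, 91], [102, 99, 97]]
```

Emit:
carry_out(
  moves="20 0 0 0 0 0 70; 55 1 0 0 0 0 60; 95 1 0 0 0 0 55; 137 2 0 0 0 0 50; 179 2.5 0 0 0 0 50; 219 3 20 0 0 0 50; 252 3.5 45 0 0 0 50; 272 3.5 70 0 0 0 50; 278 3.5 85 0 0 0 50; 278 3.5 95 0 0 0 50; 278 3.5 95 0 0 0 50; 278 3.5 95 0 0 0 50; 278 3.5 95 0 0 0 50",
)

```text
time: 23.3
ee_pos: [0.4635, 0.2077, 0.1544]
tcp_rot: [179.9, -0.0, 89.9]
wrist_force: [-0.7, 0.6, -0.3]
opening: 0.0498
grasp_force: 0.0
```

```bash
python3 look.py f1;python3 - <<'E'
from h import *;import pickle
C=pickle.load(open("pics/f1.pkl","rb"));g=C[0].max(2)
p=proj(C,[.4624,.2079,.097])[0].astype(int);print(p)
m=(g<60).astype(np.uint8);n,l,st,ce=cv2.connectedComponentsWithStats(m)
for i in range(1,n):
    if st[i,4]>300:print(st[i],ce[i])
E
```

```text
23.3 [0.4635 0.2077 0.1544] [ 1.799e+02 -4.000e-02  8.992e+01] [-0.7  0.6 -0.3] 0.04977988112542914 0.017
[317 225]
[    0   140   614   260 63611] [248.07913726 315.35588184]
[ 299  199   40   43 1366] [318.09516837 220.34699854]
```

Emit:
carry_out(
  moves="1 0 15 0 0 0 50; 1 0 30 0 0 0 50; 1 0 43 0 0 0 50; 1 0 51 0 0 0 50; 1 0 54 0 0 0 50; 1 0 54 0 0 0 50; 1 0 54 0 0 0 50; 1 0 54 0 0 0 40; 1 0 54 0 0 0 34; 1 0 54 0 0 0 30; 1 0 54 0 0 0 26; 1 0 54 0 0 0 20; 1 0 54 0 0 0 20; 1 0 54 0 0 0 20; 1 0 54 0 0 0 20",
  force=70,
)

```text
time: 24.85
ee_pos: [0.4633, 0.2094, 0.0996]
tcp_rot: [179.9, -0.0, 90.0]
wrist_force: [2.1, -0.1, 5.7]
opening: 0.0253
grasp_force: 68.6
```

Emit:
carry_out(
  moves="0 0 -5 0 0 0 20; 0 0 -20 0 0 0 20; 0 0 -45 0 0 0 20; 0 0 -75 0 0 0 20; 0 0 -102 0 0 0 20; -8 0 -122 0 0 0 20; -25 0 -130 0 0 0 20; -52 -1 -130 0 0 0 20; -82 -1.5 -130 0 0 0 20; -112 -2 -130 0 0 0 20; -142 -2.5 -130 0 0 0 20; -170 -3 -130 0 0 0 20; -192 -3.5 -130 0 0 0 20; -203 -4 -130 0 0 0 20; -205.5 -4 -130 0 0 0 20; -205.5 -4 -130 0 0 0 20; -205.5 -4 -130 0 0 0 20; -205.5 -4 -130 0 0 0 20",
)

```text
time: 26.65
ee_pos: [0.4589, 0.0046, 0.2291]
tcp_rot: [-180.0, -0.0, 90.1]
wrist_force: [0.1, -0.4, -1.4]
opening: 0.0249
grasp_force: 69.0
```

```bash
cat > chk.py <<'E'
import sys
from h import *
o=bot.get_obs();W=cam("wrist");S=cam("side");Q=cam("scene")
print(o["ee_pos"].round(4),o["wrist_force"].round(1))
def orange(C,P0,rad):
    h=cv2.cvtColor(C[0],cv2.COLOR_RGB2HSV);m=((h[...,0]<16)&(h[...,1]>130)&(h[...,2]>80)).astype(np.uint8)
    n,l,st,ce=cv2.connectedComponentsWithStats(m);p=proj(C,P0)[0]
    return p,[(st[i].tolist(),ce[i].round(1).tolist()) for i in range(1,n) if st[i,4]>8 and np.hypot(*(ce[i]-p))<rad]
z=o["ee_pos"][2]-.0106-.075
for n,C in(("w",W),("side",S),("scene",Q)):
    p,r=orange(C,[*o["ee_pos"][:2],z],50 if n!="w" else 200);print(n,p.round(1),*r,sep="\n  ")
    cv2.imwrite(f"pics/{sys.argv[1]}_{n}.png",C[0][:,:,::-1])
E
python3 chk.py g1
```

```text
[0.4589 0.0046 0.2291] [ 0.1 -0.4 -1.4]
w
  [319.4 210.9]
  ([283, 144, 23, 14, 125], [294.6, 150.3])
  ([277, 155, 25, 11, 74], [289.0, 159.9])
  ([391, 231, 4, 17, 28], [392.4, 238.3])
side
  [295.6 201.3]
  ([311, 193, 2, 8, 12], [311.3, 196.5])
  ([289, 201, 7, 13, 68], [292.0, 207.1])
scene
  [352.6 191.7]
  ([343, 191, 4, 13, 50], [344.5, 197.2])
```

Emit:
carry_out(
  moves="-0.5 0.5 12 0 0 0 20; -0.5 0.5 26 0 0 0 20; -0.5 0.5 40 0 0 0 20; -0.5 0.5 52 0 0 0 20; -0.5 0.5 60 0 0 0 20; -0.5 0.5 66 0 0 0 20; -0.5 0.5 69 0 0 0 20; -0.5 0.5 69 0 0 0 20; -0.5 0.5 69 0 0 0 20; -0.5 0.5 69 0 0 0 20",
)

```text
time: 27.8
ee_pos: [0.4596, 0.0033, 0.1606]
tcp_rot: [180.0, -0.0, 90.0]
wrist_force: [-0.0, 0.9, -1.7]
opening: 0.0252
grasp_force: 69.0
```

```bash
python3 chk.py g2; python3 - <<'E'
import cv2,numpy as np
a=cv2.imread("pics/g2_w.png")[100:350,190:440];b=cv2.imread("pics/g2_side.png")[160:250,252:342];
r=lambda i:cv2.resize(i,(400,400),interpolation=cv2.INTER_CUBIC)
cv2.imwrite("pics/g2v.png",np.hstack([r(a),r(b)]))
E
```

```text
[0.4596 0.0033 0.1606] [-0.   0.9 -1.7]
w
  [319.3 210.9]
  ([283, 144, 23, 14, 123], [294.5, 150.4])
  ([277, 155, 25, 11, 74], [288.9, 159.8])
  ([391, 231, 4, 17, 28], [392.4, 238.3])
side
  [297.  221.5]
  ([312, 213, 2, 8, 11], [312.3, 216.5])
  ([291, 220, 6, 15, 74], [293.5, 227.4])
scene
  [352.  208.2]
  ([366, 207, 2, 7, 10], [366.7, 210.0])
  ([342, 208, 5, 13, 46], [343.8, 214.2])
```

Emit:
carry_out(
  moves="0 0 2 0 0 0 20; 0 0 4 0 0 0 20; 0 0 6 0 0 0 20; 0 0 7 0 0 0 20; 0 0 8 0 0 0 20; 0 0 9 0 0 0 20; 0 0 9 0 0 0 20; 0 0 9 0 0 0 20",
  force=90,
)

```text
time: 28.75
ee_pos: [0.4595, 0.0033, 0.1513]
tcp_rot: [180.0, -0.0, 90.0]
wrist_force: [-0.6, -0.2, 3.2]
opening: 0.0247
grasp_force: 89.5
```

Emit:
carry_out(
  moves="0 0 1 0 0 0 20; 0 0 2 0 0 0 20; 0 0 3 0 0 0 20; 0 0 4 0 0 0 20; 0 0 5 0 0 0 20; 0 0 5 0 0 0 20",
)

```text
time: 29.35
ee_pos: [0.4596, 0.0034, 0.1464]
tcp_rot: [180.0, -0.0, 90.0]
wrist_force: [-0.6, -0.4, 6.7]
opening: 0.0245
grasp_force: 90.2
```

Emit:
carry_out(
  moves="0 0 1 0 0 0 20; 0 0 2 0 0 0 20; 0 0 3 0 0 0 20; 0 0 3 0 0 0 20",
)

```text
time: 29.75
ee_pos: [0.4597, 0.0033, 0.1438]
tcp_rot: [179.9, 0.0, 90.0]
wrist_force: [-0.8, -0.2, 8.9]
opening: 0.0241
grasp_force: 90.4
```

Emit:
carry_out(
  moves="0 0 1 0 0 0 20; 0 0 2 0 0 0 20; 0 0 3 0 0 0 20; 0 0 3 0 0 0 20",
)

```text
time: 30.15
ee_pos: [0.4598, 0.0033, 0.1411]
tcp_rot: [179.9, 0.0, 90.0]
wrist_force: [-2.6, 0.7, 11.6]
opening: 0.0244
grasp_force: 90.7
```

Emit:
carry_out(
  moves="0 0 1 0 0 0 20; 0 0 2 0 0 0 20; 0 0 2 0 0 0 20",
)

```text
time: 30.45
ee_pos: [0.4599, 0.0033, 0.1394]
tcp_rot: [179.9, -0.0, 90.0]
wrist_force: [-1.9, 0.2, 15.7]
opening: 0.0242
grasp_force: 90.9
```

Emit:
carry_out(
  moves="0 0 0.7 0 0 0 20; 0 0 1.4 0 0 0 20; 0 0 1.4 0 0 0 20",
)

```text
time: 30.75
ee_pos: [0.46, 0.0033, 0.1382]
tcp_rot: [179.9, -0.0, 90.0]
wrist_force: [-1.7, 0.8, 15.5]
opening: 0.0245
grasp_force: 91.0
```

Emit:
carry_out(
  moves="0 0 0.7 0 0 0 20; 0 0 1.4 0 0 0 20; 0 0 1.4 0 0 0 20",
)

```text
time: 31.05
ee_pos: [0.4601, 0.0033, 0.137]
tcp_rot: [179.8, 0.0, 90.0]
wrist_force: [-1.6, -0.3, 16.5]
opening: 0.0247
grasp_force: 91.1
```

Emit:
carry_out(
  moves="0 0 0.7 0 0 0 20; 0 0 1.4 0 0 0 20; 0 0 1.4 0 0 0 20",
)

```text
time: 31.35
ee_pos: [0.4603, 0.0035, 0.1353]
tcp_rot: [179.8, -0.0, 90.0]
wrist_force: [1.2, 2.8, 10.0]
opening: 0.0243
grasp_force: 90.5
```

Emit:
carry_out(
  moves="0 0 0.7 0 0 0 20; 0 0 1.4 0 0 0 20; 0 0 1.4 0 0 0 20",
)

```text
time: 31.65
ee_pos: [0.4604, 0.0036, 0.1336]
tcp_rot: [179.8, -0.0, 90.0]
wrist_force: [1.5, 2.1, 10.9]
opening: 0.0246
grasp_force: 90.5
```

Emit:
carry_out(
  moves="0 0 -1.5 0 0 0 20; 0 0 -3 0 0 0 20; 0 0 -4.5 0 0 0 20; 0 0 -6 0 0 0 20; 0 0 -7.5 0 0 0 20; 0 0 -8.5 0 0 0 20; 0 0 -8.5 0 0 0 20; 0 0 -8.5 0 0 0 20",
)

```text
time: 32.45
ee_pos: [0.4594, 0.0033, 0.1408]
tcp_rot: [-180.0, 0.0, 90.0]
wrist_force: [2.6, 1.7, 1.7]
opening: 0.0246
grasp_force: 89.6
```

```bash
python3 chk.py g3
```

```text
[0.4594 0.0033 0.1408] [2.6 1.7 1.7]
w
  [319.4 210.9]
  ([282, 144, 24, 14, 123], [294.3, 149.9])
  ([277, 154, 25, 11, 74], [289.2, 159.4])
  ([391, 231, 4, 16, 28], [392.4, 237.8])
side
  [297.2 227.1]
  ([291, 226, 6, 15, 69], [293.8, 233.3])
scene
  [351.8 212.9]
  ([342, 213, 5, 13, 46], [343.7, 219.0])
```

Emit:
carry_out(
  moves="0 0 -1 0 0 0 20; 0 0 -1 0 0 0 28; 0 0 -1 0 0 0 36; 0 0 -1 0 0 0 46; 0 0 -1 0 0 0 50; 0 0 -1 0 0 0 50; 0 0 -8 0 0 0 50; 0 0 -25 0 0 0 50; -15 0 -55 0 0 0 50; -40 0 -85 0 0 0 50; -66 0 -110 0 0 0 50; -74 0 -120 0 0 0 50; -74 0 -120 0 0 0 50; -74 0 -120 0 0 0 50; -74 0 -120 0 0 0 50",
)

```text
time: 34.1
ee_pos: [0.459, -0.0699, 0.2597]
tcp_rot: [-179.9, -0.0, 90.0]
wrist_force: [0.2, -0.1, 0.5]
opening: 0.0499
grasp_force: 0.0
```

```bash
python3 look.py h1; python3 - <<'E'
from h import *;import pickle
C=pickle.load(open("pics/h1.pkl","rb"));g=C[0].max(2)
p=proj(C,[.4586,.0028,.14])[0];x,y=np.maximum(p.astype(int)-30,0)
k=biggest((g<60)[y:y+60,x:x+60])+[x,y];print("knob",circ(plane(C,k,.140)).round(4))
h=cv2.cvtColor(C[0],cv2.COLOR_RGB2HSV);m=(h[...,0]<16)&(h[...,1]>110)&(h[...,2]>60)
n,l,st,ce=cv2.connectedComponentsWithStats(m.astype(np.uint8))
for i in range(1,n):
    if st[i,4]>8 and np.hypot(*(ce[i]-p))<90:print(st[i],ce[i].round(1),plane(C,ce[i],.055).round(4))
S=cam("side");Q=cam("scene")
for nm,D in(("side",S),("scene",Q)):
    q=proj(D,[.459,.003,.132])[0];u,v=q.astype(int);k=biggest((D[0].max(2)<60)[v-10:v+10,u-10:u+10])+[u-10,v-10];print(nm,"knob predicted",q.round(1),"seen",k.mean(0).round(1))
r=lambda D,P,s:(lambda q:cv2.resize(D[0][q[1]-s if q[1]>s else 0:q[1]+s,q[0]-s:q[0]+s,::-1],(266,400) if 0 else (400,400),interpolation=cv2.INTER_CUBIC))(proj(D,P)[0].astype(int))
cv2.imwrite("pics/h1v.png",np.hstack([r(S,[.459,.003,.09],38),np.vstack([cv2.resize(r(Q,[.459,.003,.09],30),(400,300)),cv2.resize(r(C,[.459,.003,.09],80),(400,300))])[:600] if 0 else r(Q,[.459,.003,.09],32)]))
E
```

```text
34.1 [ 0.459  -0.0699  0.2597] [-1.7989e+02 -3.0000e-02  9.0040e+01] [ 0.2 -0.1  0.5] 0.04988277075145191 0.017
knob [0.4579 0.0022 0.0125]
[292  53  16   8  39] [299.6  56.7] [[0.4392 0.0524 0.055 ]]
[366 110   5  17  30] [368. 118.] [[ 0.5109 -0.0072  0.055 ]]
[281 144  13  10  29] [287.1 148.6] [[ 0.424  -0.0397  0.055 ]]
side knob predicted [296. 205.] seen [296.3 205.3]
scene knob predicted [352.8 194.4] seen [352.7 194.7]
```

View pics/h1v.png

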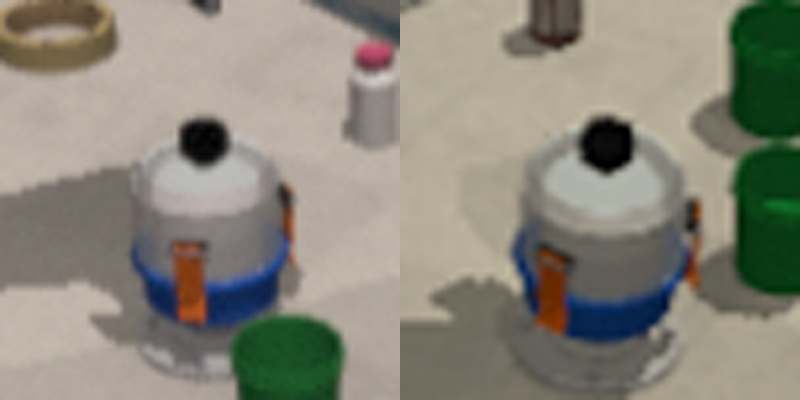

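The cover sits level: the knob shows within 0.3 px of where 68 mm above the rim should put it, in both views. All three clips lie equally far out, 53–55 mm, and the press force dropped from 16.5 to 10 N at the snap. Handing in.

```bash
python3 -c "
from workcell import bot
print(bot.job_done())"
```

```text
the job is handed in; nothing more can be done
None
```

The job is handed in: the beaker is in the carrier, the cup is in the beaker, and the cover is pressed home, level with all three clips snapped, at about 34 s of the 72 s allowed (the hand-in reported no verdict).

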